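# Set the dividing head to its pointer with the backlash taken up

### The arm

A 7-joint arm with a two-finger parallel gripper is mounted at the origin on the work surface. World frame = base frame: x ahead of the robot, y to its left, z up, the work surface at z = 0. Lengths are in m, angles in rad, forces in N, time in s.
With the tool pointing down it reaches from about 0.425 to 1.025 m from the base axis. Payload 3.6 kg.
Tool frame: the origin (TCP) lies on the centre line of the jaws, within the pads' length; the fingertips stand 8 mm ahead of it and the grasp point (between the pads) lies 11 mm behind it; z points along the fingers, y is the line along which they close (so a half turn about z gives the same grasp; the last joint's range is limited). The gripper opens to 85 mm and grips with 20 to 120 N. Pads are 22 mm wide; open, the fingers measure 114 mm over their backs; the gripper's body (76 mm by 85 mm) begins 54 mm behind the grasp point. The pads swing forward as they close: fully open they stand 13 mm farther back than shut.
Start: joints at [1.22, 0.591, 0.048, 1.609, -0.033, 0.943, -0.034], TCP at [0.185, -0.701, 0.239] pointing down, gripper open.
Joint ranges: [-2.69, 2.69], [-0.47, 2.24], [-1.27, 1.36], [0.19, 2.51], [-1.53, 4.68], [0.08, 2.07], [-3.09, 3.09]. Speed limits (rad/s): [2.57, 2.57, 3.14, 3.14, 3.14, 3.14, 3.14].

### API

Orientations are given as a rotation vector (axis times angle).
In Python, from plant import robot, get_image, camera_params gives the robot as it stands. The module is installed in compiled form; this text tells all that it offers.
- The arm moves only by the tool arm_command, never from a script. Its argument "rows" is a list of rows, each a list of 7 numbers: the closure, from 0 (fully open) to 1 (shut), then the shift along the tool's x, y, z normalised to -1 to 1, where 1 is 0.02 m, then the turn, a rotation vector about the tool's x, y, z normalised to -1 to 1, where 1 is 0.1 rad. In form: [[claw, dx, dy, dz, ax, ay, az], ...]. A call has 1 to 20 rows; each row shifts and turns the commanded pose from where the row before left it, along the tool's axes as they then stand; what a row does not reach is not made up. A row lasts 1/12 s, in which the tool goes at most 41.7 mm and 7.16 degrees, less where a joint would pass 70% of its speed; a pose out of reach is approached as far as the arm can. A call with a number of a shift or a turn outside -1 to 1 is refused whole. A call with a gripper value outside its range is refused whole. The fingers move at their own pace and stop on an object; "squeeze" is the grip in N (left out, the last holds). Time passes only in rows, so rows that do not move let the fingers close. It gives the time, the measured TCP pose, the force, the opening and the grip force at its end, in the units of the state.
- robot.state(): the state, without advancing time (a new reading comes with each control period).
- get_image(name): name is "scene" or "side" or "wrist"; returns the picture (400x640x3 uint8, red, green, blue); there is no depth.
- camera_params(name): a dict with "fx", "fy", "cx", "cy" (pixels), "distortion" ([k1, k2, p1, p2, k3] as OpenCV has them; the pictures are not rectified), "position" and "attitude" of the camera in the world. Camera axes: x right, y up, looking along -z (the intrinsics and any distortion apply to the point x, -y, -z); pixel columns grow to the right and rows downward; lengths in m; the calibration is good to about 2 mm. A picture is of the moment at which its call begins: read the wrist's pose just before it. camera_params takes no time and is no camera call; for the wrist camera it gives the pose at the moment of the call.
- robot.job_done(): hands the job in; it is judged then, once.
The state is a dict: "t": time; "joint_positions": joint angles; "dq": joint speeds; "effort": joint torques, N m; "eef_pos": TCP position; "tool_rot": TCP orientation; "wrist_force": force on the tool from outside, world axes, zero at the start; "torque": the same for the moment, N m; "opening": opening from 0.0 (shut) to 1.0 (fully open); "grip_force": force on a finger pad.
Only numpy, scipy, OpenCV 4.12 (cv2) and the standard library are available. Lean on these libraries where they do the work, as an engineer would, in place of code of your own. Each camera call takes 0.05 s, during which the arm holds its last target. There are 200 camera calls.

### The job

Set the dividing head (the fixture whose handwheel has a crank handle) to the fixed pointer on its base with the backlash taken up clockwise, as seen from above: turn the handwheel anticlockwise by its crank handle until the handle is about an eighth of a turn past the pointer, then bring it back clockwise, without reversing, until the handle stands right at the pointer, and let go. Leave the tool holder standing behind it where it is.

Things in the scene. Friction and masses are not known exactly. Their poses are not given: they have to be found in the camera images.
- dividing_head: Fixed upright dividing head: grey base 178 x 140 mm, steel index plate, on top a level three-spoke handwheel 133 mm across (rim top 111 mm up, hub 114). Origin: on the wheel's vertical axis at bench height, z up; its -x points to the fixed pointer, a brass post 106 mm high at the base's edge, 79 to 101 mm from the axis. The other fixture has a smaller plain wheel, no crank, no pointer.
- crank_handle (a point): Middle of the upright black crank handle: freely revolving sleeve, 20 mm diameter, 112 to 164 mm above the bench, on the rim 60 mm from the wheel's axis. Point on the sleeve's axis, 138 mm up. A small nose on the rim sticks out in line with it. It starts 30 to 80 degrees clockwise of the pointer (from above), can go at least 65 degrees past it anticlockwise, and stays where left.
- wheel_slack (a joint): Backlash between handwheel and spindle, rad: 0 when taken up anticlockwise, 0.40 when taken up clockwise (seen from above). Starts in between. Turning the wheel first runs through the slack (23 degrees in all, under 2 N at the handle), then drives the stiff spindle (about 5 N at the handle).
- tool_holder: Dark steel taper tool holder standing loose just behind the dividing head (115 to 141 mm from its axis, away from the pointer), 62 mm across, 95 mm tall, origin at the centre of its foot. A bystander to leave alone; a similar one stands behind the other fixture.
Things that resemble listed ones, but are neither listed nor needed, are in the scene too. Leave any blue or brown look-alike of the dividing_head alone.

How it is judged:
By the outcome, as a careful person would: the job done as asked, in the order asked, and still so for the second after the job is handed in, with the robot touching nothing.
It also fails if it takes over 35 s, if anything falls off the work surface, if the arm or the gripper's body presses on something with over 40 N, if the wrist force passes 120 N, or if a joint passes its speed limit or range.

## Working session

There is one attempt and no reset: what is moved stays moved. The work goes in short steps, Python scripts to look and compute and a tool call to move; the robot and the scene stay as the last step left them, time stands still between calls to the robot, and variables do not carry over. Pictures are saved under pics/ and viewed, at most 10 in all, crops included, and the job is handed in when it is done.

Besides the shell and the picture viewer there is one more tool, called as name([rows], argument=value, ...), one row to a line, values as JSON. arm_command: Moves the arm, as the interface text tells. Its arguments: {"type":"object","properties":{"rows":{"type":"array"},"squeeze":{"type":"number"}},"required":["rows"]}

```bash
mkdir -p pics
python3 - <<'E'
from plant import robot,get_image,camera_params
import cv2,numpy as np
s=robot.state(); print({k:np.round(v,3) for k,v in s.items()})
for n in("scene","side"):
    im=get_image(n); cv2.imwrite(f"pics/{n}0.png",im[:,:,::-1]); print(n,camera_params(n))
E
```

```text
{'t': np.float64(0.0), 'joint_positions': array([ 1.219,  0.592,  0.048,  1.61 , -0.033,  0.943, -0.034]), 'dq': array([-0.001,  0.002,  0.001,  0.002,  0.   ,  0.   , -0.002]), 'effort': array([-0.0000e+00, -5.4869e+01,  1.5470e+00, -1.9812e+01,  9.0000e-03,
        9.0000e-03,  0.0000e+00]), 'eef_pos': array([ 0.185, -0.7  ,  0.238]), 'tool_rot': array([-3.113e+00, -4.040e-01,  1.000e-03]), 'wrist_force': array([-0.872, -0.104,  0.383]), 'torque': array([-0.026,  0.035, -0.006]), 'grip_force': np.float64(0.0), 'opening': np.float64(0.998)}
scene {'fx': 388.4106480872501, 'fy': 388.4106480872501, 'cx': 321.1473080561088, 'cy': 200.26363576176567, 'distortion': array([-0.09511146,  0.        ,  0.        ,  0.        ,  0.        ]), 'position': array([ 0.96062275, -0.20655211,  0.82315789]), 'attitude': array([0.5744563 , 0.37984592, 1.12331954])}
side {'fx': 366.8690508013041, 'fy': 366.8690508013041, 'cx': 312.1841757570664, 'cy': 193.6587152649789, 'distortion': array([-0.06080925,  0.        ,  0.        ,  0.        ,  0.        ]), 'position': array([0.06127321, 0.60279276, 0.72745753]), 'attitude': array([ 0.31532886, -1.10438423, -2.36751126])}
```

View pics/scene0.png

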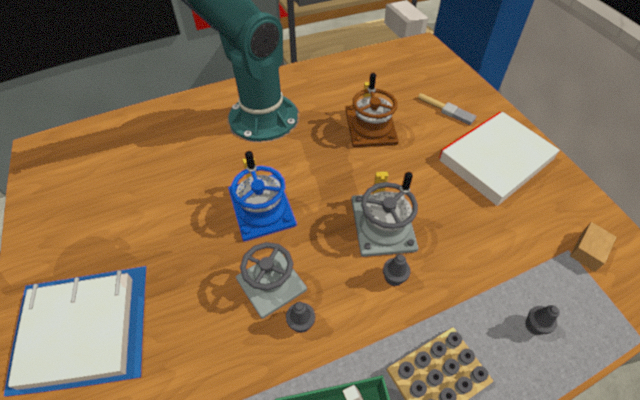

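View pics/side0.png

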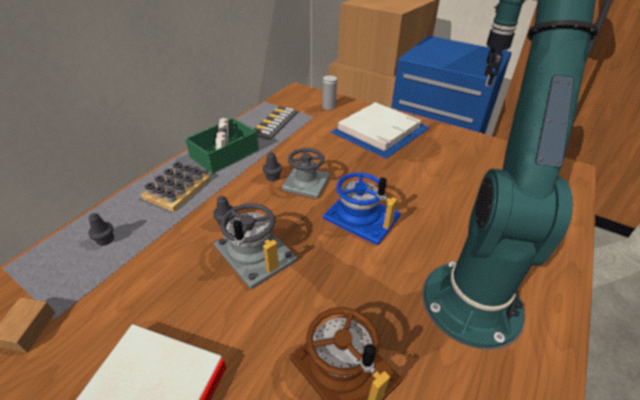

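The scene picture shows four candidates: the blue look-alike (258,190), the brown one (374,100), a plain grey wheel with no crank (267,265), and the grey head with a black crank (407,182) and brass pointer (381,178). I choose the last one, which appears at (245,235) in the side view. Next is one close crop to check the choice.

```bash
cat > h.py <<'E'
import cv2,numpy as np
from scipy.spatial.transform import Rotation as R
def ray(p,uv):
    K=np.array([[p['fx'],0,p['cx']],[0,p['fy'],p['cy']],[0,0,1]])
    a=cv2.undistortPoints(np.array([[uv]],float),K,p['distortion'])[0,0]
    d=R.from_rotvec(p['attitude']).apply([a[0],-a[1],-1]); return p['position'],d/np.linalg.norm(d)
def plane(p,uv,z):
    o,d=ray(p,uv); return o+d*(z-o[2])/d[2]
def tri(pa,a,pb,b):
    o1,d1=ray(pa,a);o2,d2=ray(pb,b)
    st=np.linalg.lstsq(np.c_[d1,-d2],o2-o1,rcond=None)[0]
    x,y=o1+st[0]*d1,o2+st[1]*d2; return (x+y)/2,np.linalg.norm(x-y)
def proj(p,X):
    q=R.from_rotvec(p['attitude']).inv().apply(np.array(X)-p['position'])
    K=np.array([[p['fx'],0,p['cx']],[0,p['fy'],p['cy']],[0,0,1]])
    return cv2.projectPoints(np.array([[q[0],-q[1],-q[2]]]),np.zeros(3),np.zeros(3),K,p['distortion'])[0][0,0]
E
python3 - <<'E'
import cv2,numpy as np
a=cv2.imread('pics/scene0.png')[160:290,335:435];b=cv2.imread('pics/side0.png')[185:290,200:300]
a=cv2.resize(a,None,fx=4,fy=4,interpolation=2);b=cv2.resize(b,None,fx=4,fy=4,interpolation=2)
c=np.zeros((520,800,3),np.uint8);c[:520,:400]=a;c[:420,400:]=b
cv2.imwrite('pics/crop.png',c)
E
```

```text
(no output)
```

View pics/crop.png

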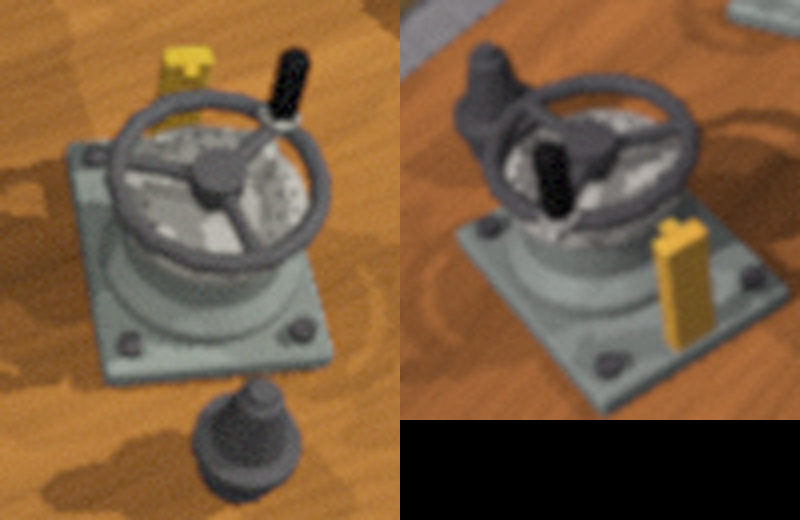

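The crop confirms it: grey base, brass post, black crank. In crop pixels, scene view: hub (218,170), sleeve top (295,52) to bottom (284,120), post top (188,52). Side view: hub (588,138), sleeve (548,148) to (562,212), post top (682,232).

Run:
```python
from h import *
from plant import camera_params,robot
S,D=camera_params('scene'),camera_params('side')
A=lambda u,v:(u/4+335-.4,v/4+160-.4)
B=lambda u,v:((u-400)/4+200-.4,v/4+185-.4)
P={}
for n,a,b,z in[('hub',(218,168),(588,136),.114),('htop',(295,54),(548,148),.164),('hmid',(290,86),(554,180),.138),('ptop',(188,54),(682,230),.106),('hold_top',(262,390),(487,52),.095)]:
    x,e=tri(S,A(*a),D,B(*b)); P[n]=x; print(n,x.round(4),round(e,4),plane(S,A(*a),z).round(4),plane(D,B(*b),z).round(4))
c=P['hub']
for n in('htop','hmid','ptop','hold_top'):
    d=P[n]-c; print(n,np.hypot(*d[:2]).round(4),np.degrees(np.arctan2(d[1],d[0])).round(1))
print(R.from_rotvec(robot.state()['tool_rot']).as_matrix().round(3))
```

```text
hub [0.5304 0.1479 0.1157] 0.0033 [0.5282 0.1475 0.114 ] [0.5327 0.1479 0.114 ]
htop [0.5058 0.2035 0.1642] 0.0023 [0.5049 0.2028 0.164 ] [0.5067 0.2042 0.164 ]
hmid [0.5073 0.2034 0.1381] 0.0002 [0.5071 0.2034 0.138 ] [0.5074 0.2034 0.138 ]
ptop [0.4415 0.1755 0.1098] 0.0004 [0.4389 0.1777 0.106 ] [0.4437 0.1727 0.106 ]
hold_top [0.6564 0.107  0.0941] 0.0013 [0.6563 0.1061 0.095 ] [0.656  0.1081 0.095 ]
htop 0.0608 113.9
hmid 0.0602 112.6
ptop 0.0931 162.7
hold_top 0.1324 -18.0
[[ 0.967  0.255 -0.001]
 [ 0.255 -0.967  0.002]
 [-0.    -0.002 -1.   ]]
```

arm_command([
  [0,1,0,-0.3,0,0,-1],
  [0,1,0,-0.3,0,0,-1],
  [0,1,0,-0.3,0,0,-1],
  [0,1,0,-0.3,0,0,-1],
  [0,1,0,-0.3,0,0,-1],
  [0,1,0,0,0,0,-1],
  [0,1,0,0,0,0,-1],
  [0,1,0,0,0,0,-1],
  [0,1,0,0,0,0,-1],
  [0,1,0,0,0,0,-1],
  [0,1,0,0,0,0,0],
  [0,1,0,0,0,0,0],
  [0,1,0,0,0,0,0],
  [0,1,0,0,0,0,0],
  [0,1,0,0,0,0,0],
  [0,1,0,0,0,0,0],
  [0,1,0,0,0,0,0],
  [0,1,0,0,0,0,0],
  [0,1,0,0,0,0,0],
  [0,1,0,0,0,0,0],
])

```text
t: 1.77
eef_pos: [0.392, -0.3848, 0.2689]
tool_rot: [-2.54, -1.847, 0.0]
wrist_force: [0.8, -0.6, -1.6]
opening: 0.999
grip_force: 0.0
```

arm_command([
  [0,1,0,0,0,0,0],
  [0,1,0,0,0,0,0],
  [0,1,0,0,0,0,0],
  [0,1,0,0,0,0,0],
  [0,1,0,0,0,0,0],
  [0,1,0,0,0,0,0],
  [0,1,0,0,0,0,0],
  [0,1,0,0,0,0,0],
  [0,1,0,0,0,0,0],
  [0,1,0,0,0,0,0],
  [0,1,0,0,0,0,0],
  [0,1,0,0,0,0,0],
  [0,1,0,0,0,0,0],
  [0,1,0,0,0,0,0],
  [0,1,0,0,0,0,0],
  [0,1,0,0,0,0,0],
  [0,0,0,0,0,0,0],
])

```text
t: 3.18
eef_pos: [0.4919, -0.077, 0.2694]
tool_rot: [-2.534, -1.856, -0.004]
wrist_force: [0.5, 0.7, 0.2]
opening: 0.999
grip_force: 0.0
```

Run:
```python
from h import *
from plant import camera_params,robot,get_image
s=robot.state();W=camera_params('wrist');im=get_image('wrist')
cv2.imwrite('pics/w1.png',im[:,:,::-1])
M=R.from_rotvec(s['tool_rot']).as_matrix();print(s['t'],s['eef_pos'],M.round(3),s['joint_positions'].round(2))
print(W)
for n,X in dict(hub=[.5304,.1479,.114],htop=[.506,.2033,.164],ptop=[.4415,.1755,.106]).items(): print(n,proj(W,X).round(1))
print(((np.array([.507,.2033,.134])-s['eef_pos'])@M).round(4))
```

```text
3.1833 [ 0.49187848 -0.07697751  0.26943149] [[ 0.302  0.953  0.001]
 [ 0.953 -0.302  0.003]
 [ 0.003  0.001 -1.   ]] [ 0.39  0.29 -0.4   2.07  0.15  0.81 -0.41]
{'fx': 319.70964171026327, 'fy': 319.70964171026327, 'cx': 320.3865746510565, 'cy': 200.86257735748225, 'distortion': array([0.00879339, 0.        , 0.        , 0.        , 0.        ]), 'position': array([ 0.51502441, -0.00154101,  0.40378985]), 'attitude': array([-0.3054379 ,  0.04610412, -0.30414729])}
hub [ 277.6 -116.6]
htop [ 184.8 -290.8]
ptop [ 153.2 -109.5]
[ 0.2714 -0.0702  0.1362]
```

View pics/w1.png

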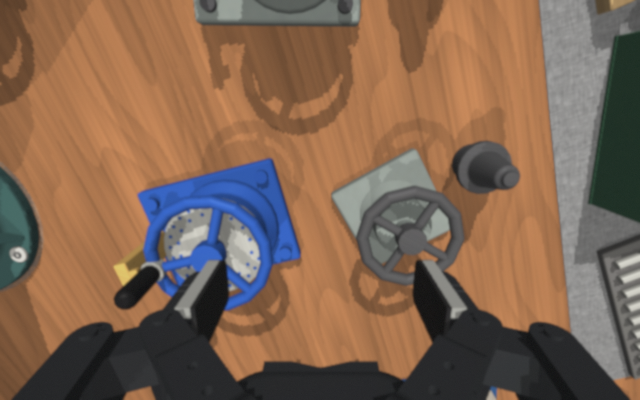

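The wrist view shows the blue look-alike (208,250), the plain grey wheel (410,240), and our grey base just at the top edge (280,10). I'll move on towards it and look from near.

arm_command([
  [0,0.7,-0.35,0,0,0,0],
  [0,0.7,-0.35,0,0,0,0],
  [0,0.7,-0.35,0,0,0,0],
  [0,0.7,-0.35,0,0,0,0],
  [0,0.7,-0.35,0,0,0,0],
  [0,0.7,-0.35,0,0,0,0],
  [0,0.7,-0.35,0,0,0,0],
  [0,0.7,-0.35,0,0,0,0],
  [0,0.7,-0.35,0,0,0,0],
  [0,0.7,-0.35,0,0,0,0],
  [0,0,0,0,0,0,0],
])

```text
t: 4.15
eef_pos: [0.4666, 0.0751, 0.2693]
tool_rot: [-2.537, -1.852, -0.001]
wrist_force: [-0.0, -0.4, 0.0]
opening: 0.998
grip_force: 0.0
```

Run:
```python
from h import *
from plant import camera_params,robot,get_image
s=robot.state();W=camera_params('wrist');im=get_image('wrist')
cv2.imwrite('pics/w2.png',im[:,:,::-1])
M=R.from_rotvec(s['tool_rot']).as_matrix();print(s['t'],s['eef_pos'],M.round(3))
for n,X in dict(hub=[.5304,.1479,.114],htop=[.506,.2033,.164],ptop=[.4415,.1755,.106]).items(): print(n,proj(W,X).round(1))
print(((np.array([.507,.2033,.134])-s['eef_pos'])@M).round(4)); np.save('W2.npy',W,allow_pickle=True)
```

```text
4.15 [0.46664126 0.07507317 0.26931655] [[ 0.305  0.952 -0.   ]
 [ 0.952 -0.305  0.001]
 [ 0.001 -0.    -1.   ]]
hub [366.3  86.6]
htop [318.8  10.7]
ptop [258.8  87.9]
[ 0.1343 -0.0006  0.1354]
```

View pics/w2.png

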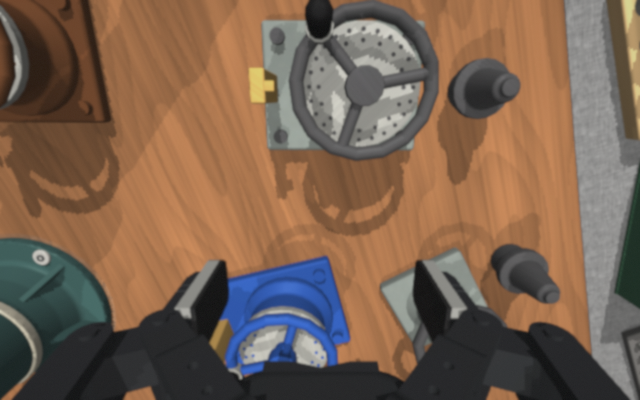

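The wrist view matches the predictions: hub (364,85), sleeve top (319,8), brass post (262,85), tool holder (485,88). Now to refine the pointer bearing from it.

Run:
```python
from h import *
W=np.load('W2.npy',allow_pickle=True).item()
im=cv2.imread('pics/w2.png');hsv=cv2.cvtColor(im,cv2.COLOR_BGR2HSV)
m=cv2.inRange(hsv,(20,140,120),(35,255,255))
n,l,st,c=cv2.connectedComponentsWithStats(m)
for i in range(1,n):
    if st[i,4]>40: print(st[i],c[i])
h=plane(W,(364.5,85.5),.114);print('hub',h)
g=cv2.cvtColor(im,cv2.COLOR_BGR2GRAY)
for uv in[(262,85.5),(250,85.5),(274,85.5)]:
    p=plane(W,uv,.106);d=p-h;print(p.round(4),np.hypot(*d[:2]).round(4),np.degrees(np.arctan2(d[1],d[0])).round(2))
# rim ellipse extents
for uv in[(290,85),(439,80),(364,160)]: print(plane(W,uv,.105).round(4))
for uv in[(319,10)]:
    p=plane(W,uv,.164);d=p-h;print(p.round(4),np.hypot(*d[:2]).round(4),np.degrees(np.arctan2(d[1],d[0])).round(2))
```

```text
hub [0.52918981 0.14918623 0.114     ]
[0.4449 0.1765 0.106 ] 0.0886 162.08
[0.4349 0.1796 0.106 ] 0.0991 162.1
[0.4549 0.1733 0.106 ] 0.0781 162.05
[0.4682 0.1695 0.105 ]
[0.5935 0.1336 0.105 ]
[0.5125 0.0856 0.105 ]
[0.5062 0.2037 0.164 ] 0.0591 112.86
```

arm_command([
  [0,0.8,0,0,0,0,0],
  [0,0.8,0,0,0,0,0],
  [0,0.8,0,0,0,0,0],
  [0,0.8,0,0,0,0,0],
  [0,0.8,0,0,0,0,0],
  [0,0.8,0,0,0,0,0],
  [0,0.8,0,0,0,0,0],
  [0,0.8,0,0.3,0,0,0],
  [0,0.35,0,0.6,0,0,0],
  [0,0,0,0.7,0,0,0],
  [0,0,0,0.7,0,0,0],
  [0,0,0,0.7,0,0,0],
  [0,0,0,0.7,0,0,0],
  [0,0,0,0.7,0,0,0],
  [0,0,0,0,0,0,0],
])

```text
t: 5.45
eef_pos: [0.507, 0.1981, 0.1779]
tool_rot: [-2.542, -1.846, 0.012]
wrist_force: [-0.4, -1.0, -0.3]
opening: 1.002
grip_force: 0.0
```

Run:
```python
from h import *
from plant import robot
s=robot.state();M=R.from_rotvec(s['tool_rot']).as_matrix();print(s['joint_positions'].round(2),M.round(3))
print(((np.array([.5065,.2039,.134])-s['eef_pos'])@M).round(4))
```

```text
[-0.14  0.48 -0.43  2.05  0.31  0.68 -1.08] [[ 0.31   0.951 -0.006]
 [ 0.951 -0.31  -0.004]
 [-0.006 -0.005 -1.   ]]
[ 0.0056 -0.0021  0.0438]
```

arm_command([
  [0,0.15,-0.1,0.6,0,0,0],
  [0,0.1,0,0.6,0,0,0],
  [0,0,0,0.6,0,0,0],
  [0,0,0,0.4,0,0,0],
  [0,0,0,0,0,0,0],
])

```text
t: 5.87
eef_pos: [0.5072, 0.2063, 0.1353]
tool_rot: [-2.54, -1.848, 0.006]
wrist_force: [-0.1, -0.2, -0.0]
opening: 1.0
grip_force: 0.0
```

Run:
```python
from h import *
from plant import robot,get_image
s=robot.state();M=R.from_rotvec(s['tool_rot']).as_matrix()
print(((np.array([.5065,.2039,.134])-s['eef_pos'])@M).round(4))
a=get_image('scene')[140:290,310:470];b=get_image('side')[160:300,180:320]
c=np.zeros((450,900,3),np.uint8);c[:,:480]=cv2.resize(a,(480,450));c[:420,480:]=cv2.resize(b,(420,420))
cv2.imwrite('pics/g1.png',c[:,:800,::-1])
```

```text
[-0.0025  0.0001  0.0013]
```

View pics/g1.png

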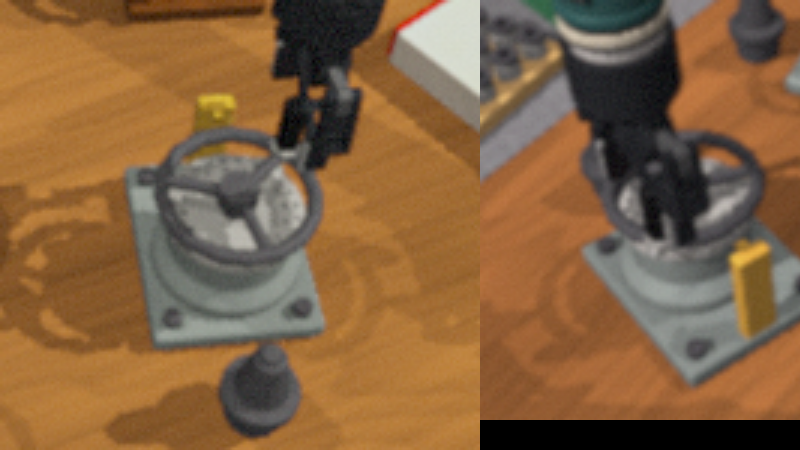

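The fingers stand either side of the sleeve (crop 290–350,110–160), above the rim. Closing.

arm_command([
  [1,-0.1,0,0,0,0,0],
  [1,0,0,0,0,0,0],
  [1,0,0,0,0,0,0],
  [1,0,0,0,0,0,0],
  [1,0,0,0,0,0,0],
  [1,0,0,0,0,0,0],
  [1,0,0,0,0,0,0],
  [1,0,0,0,0,0,0],
], squeeze=40)

```text
t: 6.63
eef_pos: [0.508, 0.2055, 0.1377]
tool_rot: [2.54, 1.848, 0.001]
wrist_force: [-0.4, 0.9, 4.9]
opening: 0.22
grip_force: 39.1
```

```bash
cat > arc.py <<'E'
import sys
from h import *
from plant import robot
s=robot.state();M=R.from_rotvec(s['tool_rot']).as_matrix()
C=np.array([.5297,.1486]);d=s['eef_pos'][:2]-C
print('r,ang',np.hypot(*d),np.degrees(np.arctan2(d[1],d[0])),s['wrist_force'].round(1),s['torque'].round(2))
a=np.radians(np.arange(*map(float,sys.argv[1:4])))
P=np.c_[C[0]+.06*np.cos(a),C[1]+.06*np.sin(a),0*a]
print((np.diff(P,axis=0)@M[:,:2]/.02).round(3).tolist())
E
python3 arc.py 112.8 216 5
```

```text
r,ang 0.060876674665393246 110.93318325008235 [-0.4  0.9  4.9] [ 0.02  0.17 -0.  ]
[[-0.179, -0.191], [-0.195, -0.174], [-0.21, -0.157], [-0.222, -0.138], [-0.234, -0.118], [-0.243, -0.097], [-0.251, -0.076], [-0.256, -0.053], [-0.26, -0.031], [-0.262, -0.008], [-0.261, 0.015], [-0.259, 0.037], [-0.255, 0.06], [-0.249, 0.082], [-0.241, 0.103], [-0.231, 0.124], [-0.219, 0.143], [-0.206, 0.162], [-0.191, 0.179], [-0.174, 0.195]]
```

arm_command([
  [1,-0.18,-0.19,-0.1,0,0,0],
  [1,-0.195,-0.175,0,0,0,0],
  [1,-0.21,-0.155,0,0,0,0],
  [1,-0.22,-0.14,0,0,0,0],
  [1,-0.235,-0.12,0,0,0,0],
  [1,-0.245,-0.1,0,0,0,0],
  [1,-0.25,-0.075,0,0,0,0],
  [1,-0.255,-0.055,0,0,0,0],
  [1,-0.26,-0.03,0,0,0,0],
  [1,-0.26,-0.01,0,0,0,0],
  [1,0,0,0,0,0,0],
])

```text
t: 7.55
eef_pos: [0.4727, 0.1669, 0.1381]
tool_rot: [-2.54, -1.847, 0.001]
wrist_force: [3.2, 1.3, -16.1]
opening: 0.215
grip_force: 40.2
```

```bash
python3 arc.py 162 216 5
```

```text
r,ang 0.05988521676406275 162.220412259077 [  3.2   1.3 -16.1] [ 0.45 -0.74 -0.  ]
[[-0.261, 0.011], [-0.26, 0.034], [-0.256, 0.056], [-0.25, 0.079], [-0.242, 0.1], [-0.232, 0.121], [-0.221, 0.14], [-0.208, 0.159], [-0.193, 0.177], [-0.177, 0.193]]
```

arm_command([
  [1,-0.26,0.01,0.08,0,0,0],
  [1,-0.26,0.035,0,0,0,0],
  [1,-0.255,0.055,0,0,0,0],
  [1,-0.25,0.08,0,0,0,0],
  [1,-0.24,0.1,0,0,0,0],
  [1,-0.23,0.12,0,0,0,0],
  [1,-0.22,0.14,0,0,0,0],
  [1,-0.21,0.16,0,0,0,0],
  [1,-0.19,0.175,0,0,0,0],
  [1,0,0,0,0,0,0],
])

```text
t: 8.38
eef_pos: [0.4766, 0.1225, 0.1378]
tool_rot: [-2.54, -1.848, 0.0]
wrist_force: [0.3, 2.5, -5.8]
opening: 0.219
grip_force: 41.4
```

```bash
python3 arc.py 207 160 -5
python3 - <<'E'
from h import *
from plant import robot,get_image
a=get_image('scene')[140:290,310:470];b=get_image('side')[160:300,180:320]
c=np.zeros((450,900,3),np.uint8);c[:,:480]=cv2.resize(a,(480,450));c[:420,480:]=cv2.resize(b,(420,420))
cv2.imwrite('pics/g2.png',c[:,:800,::-1])
E
```

```text
r,ang 0.05920058771362775 -153.82809334464042 [ 0.3  2.5 -5.8] [ 0.61  0.03 -0.02]
[[0.193, -0.177], [0.208, -0.159], [0.221, -0.14], [0.232, -0.121], [0.242, -0.1], [0.25, -0.078], [0.256, -0.056], [0.26, -0.034], [0.261, -0.011]]
```

View pics/g2.png

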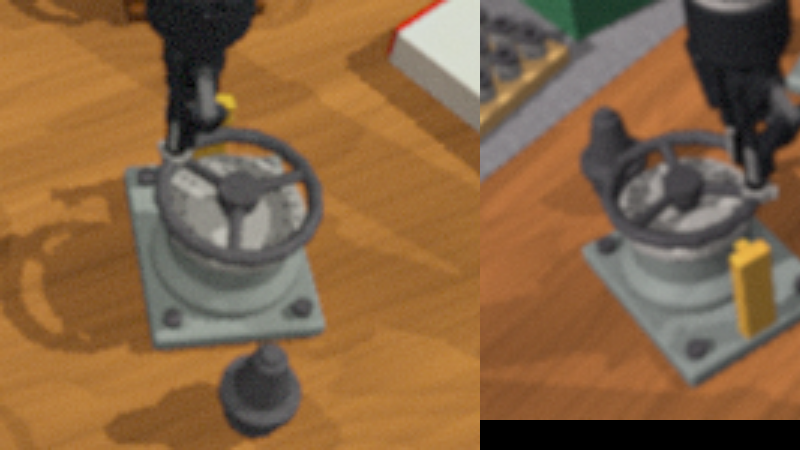

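The handle foot is at crop (180,150) in scene and (762,195) in side, about 44° past the pointer. Now back clockwise, stopping a little short.

arm_command([
  [1,0.19,-0.175,0,0,0,0],
  [1,0.21,-0.16,0,0,0,0],
  [1,0.22,-0.14,0,0,0,0],
  [1,0.23,-0.12,0,0,0,0],
  [1,0.24,-0.1,0,0,0,0],
  [1,0.25,-0.08,0,0,0,0],
  [1,0.255,-0.055,0,0,0,0],
  [1,0.13,-0.02,0,0,0,0],
  [1,0,0,0,0,0,0],
])

```text
t: 9.23
eef_pos: [0.471, 0.1597, 0.1377]
tool_rot: [2.54, 1.848, -0.004]
wrist_force: [-2.1, -3.2, 2.6]
opening: 0.219
grip_force: 42.2
```

```bash
python3 arc.py 170 160 -2
python3 - <<'E'
from h import *
from plant import robot,get_image,camera_params
S,D=camera_params('scene'),camera_params('side')
A=get_image('scene');B=get_image('side')
cv2.imwrite('pics/sA.png',A[:,:,::-1]);cv2.imwrite('pics/sB.png',B[:,:,::-1])
a=A[150:240,345:435];b=B[190:280,210:300]
c=np.hstack([cv2.resize(x,(400,400),interpolation=2) for x in(a,b)])
cv2.imwrite('pics/g3.png',c[:,:,::-1])
# predicted pixels (crop) of sleeve bottom centre at pointer, at 162 deg
for t in(162,168):
    X=[.5297+.06*np.cos(np.radians(t)),.1486+.06*np.sin(np.radians(t)),.112]
    print(t,((proj(S,X)-(345,150))*400/90).round(),((proj(D,X)-(210,190))*400/90).round()+[400,0])
E
```

```text
r,ang 0.05973957742872229 169.30914518958141 [-2.1 -3.2  2.6] [-0.72  0.36 -0.04]
[[0.104, -0.013], [0.104, -0.009], [0.105, -0.005], [0.105, -0.002]]
162 [177. 144.] [628. 195.]
168 [165. 146.] [638. 189.]
```

View pics/g3.png

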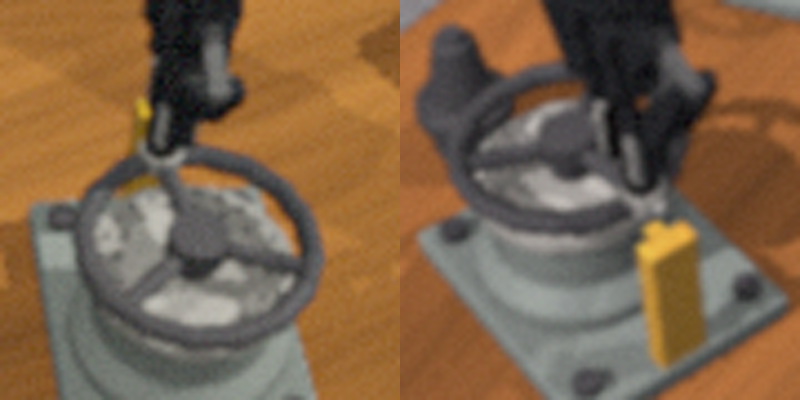

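The handle's washer is at crop (165,153) and (645,203), so the handle is at about 168–169°, with the pointer at 162°. A final clockwise advance of about 6.7°.

arm_command([
  [1,0.15,-0.015,0,0,0,0],
  [1,0.14,-0.005,0,0,0,0],
  [1,0.065,0,0,0,0,0],
  [1,0,0,0,0,0,0],
  [1,0,0,0,0,0,0],
])

```text
t: 9.75
eef_pos: [0.4726, 0.1667, 0.1377]
tool_rot: [-2.54, -1.848, 0.003]
wrist_force: [-3.2, -4.3, 5.3]
opening: 0.216
grip_force: 42.4
```

```bash
python3 arc.py 162 160 -2
python3 - <<'E'
from h import *
from plant import robot,get_image,camera_params
W=camera_params('wrist');A=get_image('wrist')
cv2.imwrite('pics/w3.png',A[:,:,::-1])
for t in(159,162,165):
  for r,z in((.06,.164),(.06,.112),(.09,.106)):
    print(t,r,proj(W,[.5297+r*np.cos(np.radians(t)),.1486+r*np.sin(np.radians(t)),z]).round())
E
```

```text
r,ang 0.05986432519510718 162.4409161988988 [-3.2 -4.3  5.3] [-0.8   0.73  0.04]
[]
159 0.06 [322. 300.]
159 0.06 [321. 243.]
159 0.09 [268. 236.]
162 0.06 [321. 307.]
162 0.06 [321. 248.]
162 0.09 [268. 244.]
165 0.06 [322. 314.]
165 0.06 [321. 254.]
165 0.09 [269. 251.]
```

arm_command([
  [0,0,0,0,0,0,0],
  [0,0,0,0,0,0,0],
  [0,0,0,0,0,0,0],
  [0,0,0,0,0,0,0],
  [0,0,0,0,0,0,0],
  [0,0,0,0,0,0,0],
  [0,0,0,0,0,0,0],
  [0,0,0,-0.4,0,0,0],
  [0,0,0,-0.7,0,0,0],
  [0,0,0,-0.8,0,0,0],
  [0,0,0,-0.8,0,0,0],
  [0,0,0,-0.8,0,0,0],
  [0,-0.5,0,-0.8,0,0,0],
  [0,-0.8,0,-0.8,0,0,0],
  [0,-0.8,0,-0.8,0,0,0],
  [0,-0.8,0,0,0,0,0],
  [0,-0.8,0,0,0,0,0],
  [0,-0.8,0,0,0,0,0],
  [0,0,0,0,0,0,0],
])

```text
t: 11.38
eef_pos: [0.4442, 0.078, 0.2559]
tool_rot: [2.543, 1.842, -0.004]
wrist_force: [-0.4, -0.1, -0.1]
opening: 1.003
grip_force: 0.0
```

Run:
```python
from h import *
from plant import robot,get_image,camera_params
W=camera_params('wrist');A=get_image('wrist');print(robot.state()['wrist_force'].round(1))
np.save('W4.npy',W,allow_pickle=True);cv2.imwrite('pics/w4f.png',A[:,:,::-1])
C=[.5297,.1486]
for t in(159,162,165):
  for r,z in((.06,.164),(.06,.112),(.09,.106)):
    print(t,r,proj(W,[C[0]+r*np.cos(np.radians(t)),C[1]+r*np.sin(np.radians(t)),z]).round())
print('hub',proj(W,C+[.114]))
cv2.imwrite('pics/w4.png',cv2.resize(A[:300,180:480,::-1],(600,600),interpolation=2))
```

```text
[0.  1.2 1.1]
159 0.06 [320.  70.]
159 0.06 [320.  75.]
159 0.09 [284.  73.]
162 0.06 [320.  75.]
162 0.06 [320.  79.]
162 0.09 [284.  80.]
165 0.06 [320.  80.]
165 0.06 [320.  83.]
165 0.09 [284.  86.]
hub [394.53353975  78.65383692]
```

View pics/w4.png

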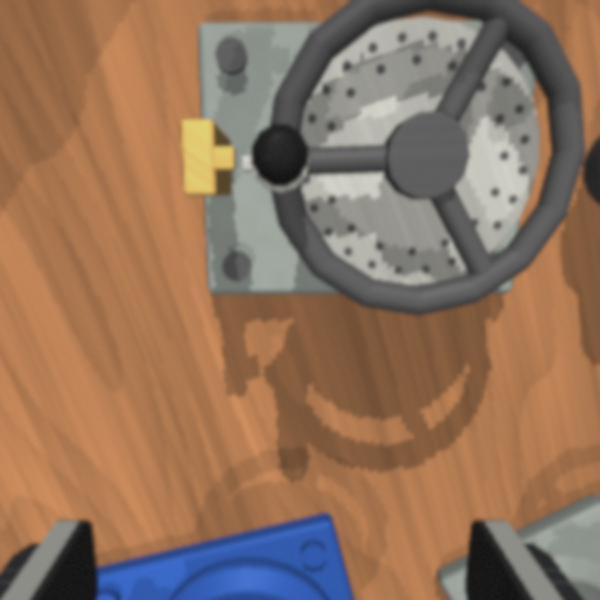

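The released handle's sleeve top is at crop (280,155), hub (428,155), post nose (232,156) and rim nose (248,161), so it is very close. I'll quantify it.

Run:
```python
from h import *
W=np.load('W4.npy',allow_pickle=True).item()
im=cv2.imread('pics/w4f.png');hsv=cv2.cvtColor(im,cv2.COLOR_BGR2HSV)
def cen(m,x0,x1,y0,y1):
    k=np.zeros_like(m);k[y0:y1,x0:x1]=m[y0:y1,x0:x1];v,u=np.nonzero(k);return (u.mean(),v.mean()),len(u)
g=hsv[:,:,2]
y=((hsv[:,:,1]>110)&(g>150)&(hsv[:,:,0]>17)).astype(np.uint8)
b=(g<50).astype(np.uint8)
w=((g>170)&(hsv[:,:,1]<60)).astype(np.uint8)
hub=cen((abs(g.astype(int)-90)<25).astype(np.uint8),374,414,58,98)
A=cv2.HoughCircles(cv2.medianBlur(cv2.resize(cv2.cvtColor(im,6)[40:120,360:430],None,fx=4,fy=4),5),3,1,200,param1=60,param2=15,minRadius=60,maxRadius=100)
H=A[0,0,:2]/4+(360,40)-.4; print('hub',H,A[0,0,2]/4)
h=plane(W,H,.114)
def ang(n,uv,z):
    d=plane(W,uv,z)-h;print(n,np.round(uv,1),np.hypot(*d[:2]).round(4),np.degrees(np.arctan2(d[1],d[0])).round(2))
c,n=cen(y,265,300,50,110);ang('post',c,.106)
# nose of the post: right part
c,n=cen(y,291,300,60,100);print(n);ang('postnose',c,.106)
c,n=cen(b,300,340,58,98);print(n);ang('sleeve',c,.164)
c,n=cen(w,300,308,70,90);print(n)
if n:ang('rimnose',c,.105)
# spoke between u=338..370: centre of darker band per column
for u in range(340,374,6):
    col=cv2.GaussianBlur(g,(3,3),0)[60:100,u].astype(int);d=np.nonzero(col<115)[0]+60
    d=d[abs(d-79)<9]; ang('spoke',(u,d.mean()),.108)
```

```text
hub [390.225  75.225] 24.0
post [280.8  78. ] 0.0889 162.88
68
postnose [293.4  78.6] 0.0785 163.38
585
sleeve [319.6  76.9] 0.0567 165.87
25
rimnose [302.5  80.4] 0.0711 164.57
spoke [340.  80.] 0.04 166.5
spoke [346.  80.] 0.0351 167.17
spoke [352.   79.5] 0.0302 167.31
spoke [358.   79.5] 0.0253 168.39
spoke [364.   79.5] 0.0204 169.99
spoke [370.  79.] 0.0154 171.19
```

Relative to the post, the handle is about 2° short (still anticlockwise of the pointer). There is plenty of time, so I'll regrip and advance 2 mm clockwise.

arm_command([
  [0,0.7,0,0,0,0,0],
  [0,0.7,0,0,0,0,0],
  [0,0.7,0,0,0,0,0],
  [0,0.7,0,0,0,0,0],
  [0,0.7,0,0.2,0,0,0],
  [0,0.7,0,0.4,0,0,0],
  [0,0.45,0,0.6,0,0,0],
  [0,0,0,0.7,0,0,0],
  [0,0,0,0.7,0,0,0],
  [0,0,0,0.7,0,0,0],
  [0,0,0,0.6,0,0,0],
  [0,0,0,0,0,0,0],
  [0,0,0,0,0,0,0],
])

```text
t: 12.52
eef_pos: [0.4742, 0.171, 0.1775]
tool_rot: [-2.538, -1.849, 0.001]
wrist_force: [-0.1, -1.1, 0.3]
opening: 1.004
grip_force: 0.0
```

Run:
```python
from h import *
from plant import robot
s=robot.state();M=R.from_rotvec(s['tool_rot']).as_matrix()
print(((np.array([.4726,.1667,.1377])-s['eef_pos'])@M/.02).round(3))
```

```text
[-0.229 -0.01   1.991]
```

arm_command([
  [0,-0.3,0,0.5,0,0,0],
  [0,0,0,0.6,0,0,0],
  [0,0,0,0.6,0,0,0],
  [0,0,0,0.2,0,0,0],
  [0,0,0,0,0,0,0],
  [1,0,0,0,0,0,0],
  [1,0,0,0,0,0,0],
  [1,0,0,0,0,0,0],
  [1,0,0,0,0,0,0],
  [1,0,0,0,0,0,0],
  [1,0,0,0,0,0,0],
  [1,0,0,0,0,0,0],
])

```text
t: 13.52
eef_pos: [0.4719, 0.1643, 0.1402]
tool_rot: [-2.54, -1.848, 0.001]
wrist_force: [-2.4, -0.5, 4.8]
opening: 0.216
grip_force: 38.9
```

arm_command([
  [1,0.06,0,0,0,0,0],
  [1,0.06,0,0,0,0,0],
  [1,0,0,0,0,0,0],
  [1,0,0,0,0,0,0],
])

```text
t: 13.85
eef_pos: [0.472, 0.1646, 0.1402]
tool_rot: [2.54, 1.846, -0.007]
wrist_force: [-3.8, -3.5, 8.1]
opening: 0.216
grip_force: 39.3
```

arm_command([
  [1,0.05,0,0,0,0,0],
  [1,0.04,0,0,0,0,0],
  [1,0,0,0,0,0,0],
  [1,0,0,0,0,0,0],
])

```text
t: 14.18
eef_pos: [0.4724, 0.1659, 0.1402]
tool_rot: [2.54, 1.846, -0.008]
wrist_force: [-2.7, -4.0, 9.3]
opening: 0.222
grip_force: 39.4
```

arm_command([
  [1,0.025,0,0,0,0,0],
  [1,0,0,0,0,0,0],
  [1,0,0,0,0,0,0],
  [0,0,0,0,0,0,0],
  [0,0,0,0,0,0,0],
  [0,0,0,0,0,0,0],
  [0,0,0,0,0,0,0],
  [0,0,0,0,0,0,0],
  [0,0,0,0,0,0,0],
  [0,0,0,-0.4,0,0,0],
  [0,0,0,-0.7,0,0,0],
  [0,0,0,-0.8,0,0,0],
  [0,0,0,-0.8,0,0,0],
  [0,0,0,-0.8,0,0,0],
  [0,-0.5,0,-0.8,0,0,0],
  [0,-0.8,0,-0.8,0,0,0],
  [0,-0.8,0,-0.8,0,0,0],
  [0,-0.8,0,0,0,0,0],
  [0,-0.8,0,0,0,0,0],
  [0,-0.8,0,0,0,0,0],
])

```text
t: 15.85
eef_pos: [0.4461, 0.0823, 0.2587]
tool_rot: [2.54, 1.848, 0.002]
wrist_force: [0.4, -0.4, -0.2]
opening: 1.002
grip_force: 0.0
```

arm_command([
  [0,0,0,0,0,0,0],
  [0,0,0,0,0,0,0],
])

```text
t: 16.02
eef_pos: [0.4462, 0.0825, 0.2581]
tool_rot: [2.542, 1.846, 0.001]
wrist_force: [0.6, 0.4, -0.1]
opening: 1.0
grip_force: 0.0
```

Run:
```python
from h import *
from plant import robot,get_image,camera_params
W=camera_params('wrist');A=get_image('wrist');im=A[:,:,::-1].copy()
print(robot.state()['t'],proj(W,[.5297,.1486,.114]))
hsv=cv2.cvtColor(im,cv2.COLOR_BGR2HSV);g=hsv[:,:,2]
def cen(m,x0,x1,y0,y1):
    v,u=np.nonzero(m[y0:y1,x0:x1]);return (u.mean()+x0,v.mean()+y0),len(u)
hp=proj(W,[.5297,.1486,.114]);hp=hp-(.5,1.15)
h=plane(W,hp,.114)
def ang(n,uv,z):
    d=plane(W,uv,z)-h;print(n,np.round(uv,1),np.hypot(*d[:2]).round(4),np.degrees(np.arctan2(d[1],d[0])).round(2))
y=(hsv[:,:,1]>110)&(g>150)&(hsv[:,:,0]>17);b=g<50;w=(g>170)&(hsv[:,:,1]<60)
x,v=map(int,proj(W,[.4441,.1764,.106]));c,n=cen(y,x-17,x+17,v-25,v+25);print(n);ang('post',c,.106)
x,v=map(int,proj(W,[.4726,.1671,.164]));c,n=cen(b,x-20,x+20,v-20,v+20);print(n);ang('sleeve',c,.164)
x,v=map(int,proj(W,[.461,.171,.105]));c,n=cen(w,x-5,x+4,v-9,v+9);print(n);ang('rimnose',c,.105)
x,v=map(int,hp)
cv2.imwrite('pics/w5.png',cv2.resize(im[max(v-60,0):v+60,x-140:x+20],(800,600),interpolation=2))
```

```text
16.0667 [392.88645895  86.02888786]
692
post [281.   85.2] 0.092 161.92
551
sleeve [319.1  82.6] 0.0598 162.36
26
rimnose [302.5  84.8] 0.074 161.62
```

View pics/w5.png

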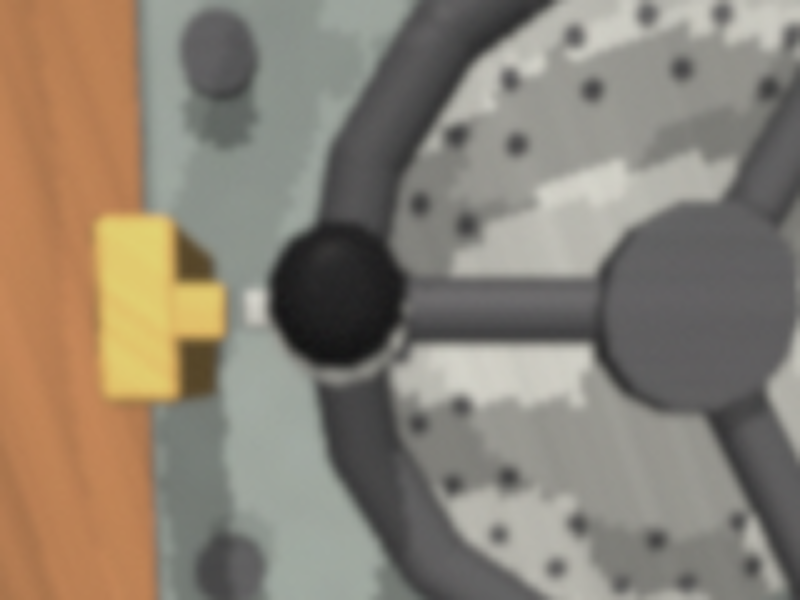

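The rim nose (257,308) is in line with the post's nose (200,310) and the hub (700,306), so the handle is right at the pointer. The gripper is clear, so I'm handing in.

```bash
python3 -c "
from plant import robot
print(robot.job_done())"
```

```text
the job is handed in; nothing more can be done
None
```

The handwheel went anticlockwise to about 44° past the pointer, then back clockwise; it was first let go about 2° short, so I regripped and went on clockwise until the handle stood within about 0.5° of the pointer, then let go and handed in at about 16 s, with the tool holder not touched.

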